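Make up the soil sampling kit

TASK

Make up the sampling kit in the square aluminium tray: put the wide tin into the wide round recess, the tall slim vial into the raised round collar, the check weight into the small round recess and the stamp (foot down) into the oblong recess, each standing upright on the bottom of its own recess. The small tin and the squat jar look similar but do not belong in the kit: leave them where they stand.

Things in the scene. Friction and masses are not known exactly. Their poses are not given: they have to be found in the camera images.
- wide_tin: The wider of the two flat round whitish metal tins with pressed-on lid: 58 mm in diameter over the lid (55 mm body), 27 mm high. To be packed. Origin: centre of its underside, z up.
- slim_vial: Tall slim clear sample vial with a ribbed white screw cap and brown soil inside: 30 mm in diameter at the cap (the top 14 mm), body 27 mm, 64 mm high. To be packed. Origin: centre of its underside, z up.
- check_weight: Small bare-steel cylindrical check weight with a knob on top: 23 mm in diameter, 24 mm high, the body cylinder about the lower 15 mm, about 0.1 kg. To be packed. Origin: centre of its underside, z up.
- tag_stamp: Rubber stamp standing on its foot: oblong black foot 24 mm (along its x) by 52 mm (along its y) and 10 mm high, with an upright round turned wooden handle up to 24 mm thick above its centre, 62 mm high in all. To be packed. Origin: centre of its underside (within 1 mm), z up.
- small_tin: The smaller of the two flat round whitish tins: 40 mm in diameter, 25 mm high. Not part of the kit, stays where it stands. Origin: centre of its underside, z up.
- squat_jar: Squat clear jar with a broad white cap and a paper label: 44 mm in diameter, 44 mm high. Not part of the kit, stays where it stands. Origin: centre of its underside, z up.
- insert_wide: One of four square grey inserts, 92x92x12 mm, fixed two by two (95 mm pitch, any arrangement) in the 202 mm square aluminium tray, whose rim is 14 mm above the worktop. This one has the widest recess, round, 76 mm in diameter and 8 mm deep (bottom 4 mm above its origin). Origin: centre of its underside, 3 mm above the worktop; z up, x and y along its edges.
- insert_collar: One of four square grey inserts, 92x92x12 mm, fixed two by two (95 mm pitch, any arrangement) in the 202 mm square aluminium tray, whose rim is 14 mm above the worktop. This one has a raised round collar on it, 56 mm outside, 48 mm inside, rim 30 mm and bottom of the bore 4 mm above its origin. Origin: centre of its underside, 3 mm above the worktop; z up, x and y along its edges.
- insert_small: One of four square grey inserts, 92x92x12 mm, fixed two by two (95 mm pitch, any arrangement) in the 202 mm square aluminium tray, whose rim is 14 mm above the worktop. This one has the smallest recess, round, 39 mm in diameter and 5 mm deep (bottom 7 mm above its origin). Origin: centre of its underside, 3 mm above the worktop; z up, x and y along its edges.
- insert_oblong: One of four square grey inserts, 92x92x12 mm, fixed two by two (95 mm pitch, any arrangement) in the 202 mm square aluminium tray, whose rim is 14 mm above the worktop. This one has an oblong recess, 42 mm along its x and 70 mm along its y, 8 mm deep (bottom 4 mm above its origin). Origin: centre of its underside, 3 mm above the worktop; z up, x and y along its edges.
Mind the look-alikes: they are no part of the job. Leave any blue look-alike of the wide_tin alone.

How it is judged:
By the outcome, as a careful person would: the job done as asked, in the order asked, and still so for the second after the job is handed in, with the robot touching nothing.
It also fails if it takes over 115 s, if anything falls off the work surface, if the arm or the gripper's body presses on something with over 40 N, if the wrist force passes 120 N, or if a joint passes its speed limit or range.

ROBOT

A 7-joint arm with a two-finger parallel gripper is mounted at the origin on a cart in front of the work surface, level with it; the furniture and walls round the work are solid. World frame = base frame: x ahead of the robot, y to its left, z up, the work surface at z = 0. Lengths are in m, angles in degrees, forces in N, time in s.
With the tool pointing down it reaches from about 0.425 to 0.875 m from the base axis. Payload 4.7 kg.
Tool frame: the origin (TCP) lies between the finger pads; the fingertips stand 19 mm ahead of it and the grasp point (between the pads) is the TCP; x points along the fingers, z is the direction in which the jaws open and shut, and the axes are right-handed (so a half turn about x gives the same grasp; the last joint's range is limited). The gripper opens to 87 mm and grips with 3 to 60 N. Pads are 19 mm wide; open, the fingers measure 117 mm over their backs; the gripper's body (75 mm by 190 mm) begins 51 mm behind the grasp point.
Start: joints at [-71.499, 18.392, -4.016, 83.108, 1.295, 78.541, -3.26], TCP at [0.198, 0.619, 0.242] pointing down, gripper open.
Joint ranges: [-163.93, 163.93], [-17.29, 119.83], [-79.2, 71.16], [3.27, 140.29], [-89.18, 269.18], [5.43, 117.66], [-154.24, 154.24]. Speed limits (degrees/s): [147.25, 147.25, 180, 180, 180, 180, 180].

INTERFACE

Orientations are given as [roll, pitch, yaw] about the fixed x, y, z axes, in that order (R = Rz(yaw) Ry(pitch) Rx(roll)).
In Python, from cell import monitor, read_camera, camera_model, env, regions_of gives the robot as it stands. The module is installed in compiled form; this text tells all that it offers.
- The arm moves only by the tool step_arm, never from a script. Its argument "deltas" is a list of rows, each a list of 5 numbers: the gripper's target within -1 to 1 (fully open at 1, half-way at 0, shut at -1), then the shift along the tool's x, y, z in m, then the turn about the tool's x in degrees. A call has 1 to 12 rows; each row is the pose to reach, as a shift and turn from the pose commanded when the call began, along the tool's axes at that moment; what a row does not reach only later rows make up. A row lasts 1/8 s, in which the tool goes at most 62.5 mm and 10.7 degrees, less where a joint would pass 70% of its speed; a pose out of reach is approached as far as the arm can. A call with a gripper value outside its range is refused whole. The fingers move at their own pace and stop on an object; "newtons" is the grip in N (left out, the last holds). Time passes only in rows, so rows that repeat a pose let the fingers close. It gives the time, the measured TCP pose, the force and the opening at its end, in the units of the state.
- monitor.get_obs(): the state, without advancing time (a new reading comes with each control period).
- read_camera(name): name is "scene" or "top" or "wrist"; returns (picture, depth): 420x560x3 uint8, red, green, blue; 420x560 float32, m along the optical axis (not along the pixel's ray), 0 where there is no reading.
- camera_model(name): a dict with "fx", "fy", "cx", "cy" (pixels), "xyz" and "attitude" of the camera in the world. Camera axes: x right, y down, z forward; pixel columns grow to the right and rows downward; lengths in m; the calibration is good to about 2 mm. A picture is of the moment at which its call begins: read the wrist's pose just before it. camera_model takes no time and is no camera call; for the wrist camera it gives the pose at the moment of the call.
- env.sign_off(): hands the job in, once; it reports no verdict.
Trained networks look in the newest picture that a camera, given by its name, has taken for a name from the list of things; names that differ only in an ending like _2 or _b are one class to them, and where a whole thing is asked for, a point or a joint stands for the part that bears it (a point fixed in the world has none). Each returns a list of dicts, best first, with "p" (0 to 1); they miss things now and then, are a little off and sometimes report something else, mostly with a low value. They report only what shows in the picture. A call takes as long as a camera call. They do not tell look-alikes from the thing itself.
- regions_of(camera, thing): "pixels" (420x560 bool, what is visible of it) and "pixel" ([column, row] in pixels, amid what is visible of it).
The state is a dict: "time_s": time; "qpos": joint angles; "joint_velocities": joint speeds; "effort": joint torques, N m; "tool_pos": TCP position; "tool_rot": TCP orientation; "force": force on the tool from outside, world axes, zero at the start; "wrist_torque": the same for the moment, N m; "grip_width": finger opening in m.
Only numpy, scipy, OpenCV 4.12 (cv2) and the standard library are available. Lean on these libraries where they do the work, as an engineer would, in place of code of your own. Each camera call takes 0.05 s, during which the arm holds its last target. There are 200 camera calls.

## Working session

There is one attempt and no reset: what is moved stays moved. The work goes in short steps, Python scripts to look and compute and a tool call to move; the robot and the scene stay as the last step left them, time stands still between calls to the robot, and variables do not carry over. Pictures are saved under pics/ and viewed, about 12 in all and at most 16, crops included, and the job is handed in when it is done.

Besides the shell and the picture viewer there is one more tool, called after ">>>" as name(argument=value, ...), one argument or row to a line, values as JSON. step_arm: Moves the arm, as the interface text tells. Its arguments: {"type":"object","properties":{"deltas":{"type":"array"},"newtons":{"type":"number"}},"required":["deltas"]}

```bash
mkdir -p pics; cat > h.py <<'E'
import numpy as np, cv2, json
from scipy.spatial.transform import Rotation as R
from cell import monitor, read_camera, camera_model, env, regions_of
def cloud(cam,depth,m=None):
    m=m or camera_model(cam)
    v,u=np.mgrid[:420,:560]
    P=np.stack([(u-m['cx'])/m['fx']*depth,(v-m['cy'])/m['fy']*depth,depth],-1)
    A=np.array(m['attitude'],float)
    M=A if A.shape==(3,3) else R.from_euler('xyz',A,degrees=True).as_matrix()
    return P@M.T+np.array(m['xyz'])
def save(n,p): cv2.imwrite('pics/%s.png'%n,p[...,::-1])
E
python3 - <<'E'
from h import *
o=monitor.get_obs();print({k:np.round(o[k],3).tolist() for k in o})
for c in('top','scene'):
    m=camera_model(c);print(c,m)
    p,d=read_camera(c);save(c+'0',p);np.savez(c+'0.npz',p=p,d=d)
    X=cloud(c,d,m)
    for t in 'wide_tin slim_vial check_weight tag_stamp small_tin squat_jar insert_wide insert_collar insert_small insert_oblong'.split():
        for r in regions_of(c,t)[:3]:
            q=X[r['pixels']&(d>0)]
            if len(q): print(c,t,round(r['p'],2),np.round(r['pixel']),len(q),np.round(np.median(q,0),3),'rng',np.round(np.percentile(q,3,0),3),np.round(np.percentile(q,97,0),3))
E
```

```text
{'time_s': 0.0, 'qpos': [-71.499, 18.439, -4.016, 83.174, 1.297, 78.542, -3.258], 'joint_velocities': [-0.086, -0.024, -0.019, -0.125, -0.072, -0.032, -0.013], 'effort': [-0.0, -49.129, -0.404, -31.254, -0.064, 0.044, 0.0], 'tool_pos': [0.197, 0.619, 0.24], 'tool_rot': [-176.137, 89.89, -103.826], 'force': [0.623, -0.118, 0.336], 'wrist_torque': [-0.024, 0.002, -0.044], 'grip_width': 0.087}
top {'fx': 473.6822544702791, 'fy': 473.6822544702791, 'cx': 272.29790495815985, 'cy': 211.8526871547591, 'xyz': array([0.26877085, 0.03108181, 0.99898846]), 'attitude': array([-166.8539944 ,   -0.21292641,  -86.62408958])}
top wide_tin 0.95 [191. 286.] 646 [0.329 0.195 0.027] rng [0.305 0.17  0.022] [0.353 0.221 0.031]
top wide_tin 0.83 [118. 185.] 623 [0.536 0.368 0.026] rng [0.512 0.343 0.007] [0.563 0.395 0.03 ]
top wide_tin 0.68 [136. 276.] 643 [0.346 0.306 0.027] rng [0.323 0.281 0.02 ] [0.37  0.332 0.031]
top slim_vial 0.59 [193. 144.] 280 [0.629 0.222 0.061] rng [0.622 0.212 0.001] [0.646 0.237 0.068]
top check_weight 0.68 [255. 189.] 102 [0.535 0.076 0.016] rng [0.527 0.066 0.003] [0.547 
[... 1983 characters left out ...]
ng [0.502 0.217 0.003] [0.535 0.253 0.063]
scene small_tin 0.62 [315. 191.] 161 [0.617 0.077 0.024] rng [0.603 0.062 0.002] [0.638 0.098 0.03 ]
scene squat_jar 0.72 [255. 217.] 221 [0.418 0.085 0.039] rng [0.403 0.075 0.01 ] [0.437 0.107 0.048]
scene insert_wide 0.68 [367. 262.] 1011 [ 0.587 -0.195  0.012] rng [ 0.541 -0.242  0.004] [ 0.632 -0.149  0.019]
scene insert_collar 0.95 [315. 260.] 1034 [ 0.467 -0.129  0.016] rng [ 0.421 -0.173  0.006] [ 0.513 -0.082  0.034]
scene insert_small 0.63 [348. 281.] 1087 [ 0.492 -0.219  0.015] rng [ 0.447 -0.264  0.009] [ 0.538 -0.174  0.02 ]
scene insert_oblong 0.74 [335. 241.] 950 [ 0.56  -0.101  0.014] rng [ 0.511 -0.148  0.005] [ 0.607 -0.056  0.02 ]
```

```bash
python3 - <<'E'
import cv2
a=cv2.imread('pics/top0.png')[90:340,60:460];cv2.imwrite('pics/top0c.png',cv2.resize(a,(800,500),interpolation=cv2.INTER_CUBIC))
E
```

```text
(no output)
```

View pics/top0c.png

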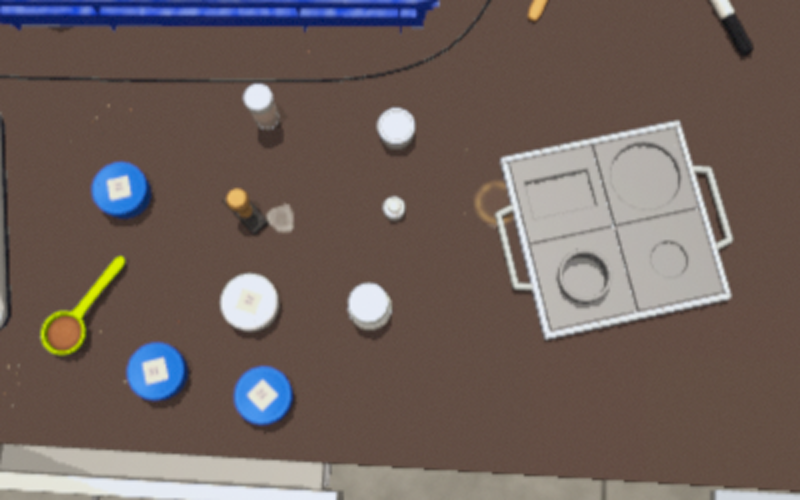

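View pics/scene0.png

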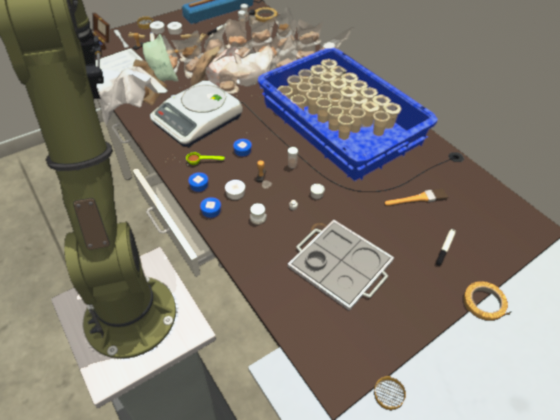

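```bash
cat >> h.py <<'E'
def plan(x,y,z,jaw=None):
    "tool-frame shift and turn to put the TCP at x,y,z with jaws opening along world angle jaw"
    o=monitor.get_obs();T=R.from_euler('xyz',o['tool_rot'],degrees=True).as_matrix()
    s=T.T@(np.array([x,y,z])-o['tool_pos'])
    cur=np.degrees(np.arctan2(T[1,2],T[0,2]))
    t=0 if jaw is None else -((jaw-cur+90)%180-90)   # tool x down: + turn lowers yaw
    print('t',round(o['time_s'],2),'tcp',np.round(o['tool_pos'],4),'jaw',round(cur,1),'tilt',np.round(T[:,0],3),'J7',round(o['qpos'][6],1),'w',round(o['grip_width'],4),'F',np.round(o['force'],1))
    print('-> shift',np.round(s,4),'turn',round(t,1))
def circ(pts):
    A=np.c_[2*pts[:,:2],np.ones(len(pts))];c=np.linalg.lstsq(A,(pts[:,:2]**2).sum(1),rcond=None)[0]
    return c[:2],np.sqrt(c[2]+c[0]**2+c[1]**2)
def look(cam,things,name=None,n=4):
    p,d=read_camera(cam);m=camera_model(cam);X=cloud(cam,d,m)
    if name: save(name,p); np.savez(name+'.npz',p=p,d=d,X=X)
    out={}
    for t in things:
        out[t]=[]
        for r in regions_of(cam,t)[:n]:
            k=r['pixels']&(d>0);q=X[k]
            if len(q)<20: continue
            zt=np.percentile(q[:,2],90);top=q[q[:,2]>zt-.006]
            c,rad=cv2.minEnclosingCircle((top[:,:2]*1e3).astype(np.float32))
            print(cam,t,round(r['p'],2),np.round(r['pixel']),len(q),'med',np.round(np.median(q,0),3),'ztop',round(zt,4),'topcirc',np.round(np.array(c)/1e3,4),round(rad,1),'rgb',p[k].mean(0).astype(int))
            out[t].append((r,X,d,p))
    return out
E
python3 - <<'E'
from h import *
look('top',['wide_tin','slim_vial','check_weight','tag_stamp'],n=6)
look('scene',['wide_tin'],n=6)
plan(.418,.216,.2)
E
```

```text
top wide_tin 0.97 [190. 287.] 670 med [0.33  0.196 0.027] ztop 0.0292 topcirc [0.3299 0.1965] 29.2 rgb [ 91 148 216]
top wide_tin 0.88 [137. 275.] 666 med [0.346 0.306 0.027] ztop 0.0291 topcirc [0.3468 0.3074] 29.2 rgb [ 86 143 211]
top wide_tin 0.73 [183. 240.] 629 med [0.424 0.219 0.027] ztop 0.0293 topcirc [0.4248 0.2198] 29.1 rgb [221 224 228]
top wide_tin 0.67 [121. 182.] 657 med [0.536 0.367 0.027] ztop 0.029 topcirc [0.5382 0.3709] 29.9 rgb [ 80 133 199]
top check_weight 0.74 [339. 183.] 1869 med [ 0.564 -0.101  0.014] ztop 0.0176 topcirc [ 0.5635 -0.1018] 63.6 rgb [178 175 171]
top check_weight 0.56 [258. 192.] 102 med [0.536 0.076 0.017] ztop 0.0252 topcirc [0.5376 0.0772] 8.2 rgb [195 196 194]
top tag_stamp 0.7 [260. 154.] 269 med [0.624 0.08  0.025] ztop 0.0279 topcirc [0.6265 0.0796] 19.9 rgb [210 214 221]
top tag_stamp 0.54 [183. 195.] 222 med [0.521 0.232 0.016] ztop 0.061 topcirc [0.5237 0.2357] 11.0 rgb [117  94  62]
scene wide_tin 0.84 [242. 146.] 266 med [0.529 0.364 0.026] ztop 0.0296 topcirc [0.5326 0.3713] 31.2 rgb [ 72 111 180]
scene wide_tin 0.79 [201. 182.] 295 med [0.339 0.3   0.026] ztop 0.0298 topcirc [0.3396 0.3075] 31.7 rgb [ 73 117 188]
scene wide_tin 0.69 [234. 190.] 301 med [0.419 0.216 0.026] ztop 0.0292 topcirc [0.4188 0.2211] 31.1 rgb [212 212 208]
scene wide_tin 0.67 [209. 208.] 332 med [0.322 0.19  0.026] ztop 0.0294 topcirc [0.3249 0.1963] 29.5 rgb [ 75 119 191]
t 1.45 tcp [0.1976 0.6193 0.2415] jaw 72.3 tilt [ 0.  0. -1.] J7 -3.3 w 0.0872 F [-0.6  0.9 -0.5]
-> shift [ 0.0416 -0.3325 -0.3172] turn 0
```

>>> step_arm(
  deltas=[
    [1,0.005,-0.042,-0.04,0],
    [1,0.01,-0.083,-0.079,0],
    [1,0.015,-0.125,-0.119,0],
    [1,0.02,-0.166,-0.159,0],
    [1,0.026,-0.208,-0.198,0],
    [1,0.031,-0.25,-0.238,0],
    [1,0.036,-0.291,-0.278,0],
    [1,0.042,-0.332,-0.317,0],
    [1,0.042,-0.332,-0.317,0],
    [1,0.042,-0.332,-0.317,0],
  ],
)

```text
time_s: 2.7
tool_pos: [0.4174, 0.2168, 0.1998]
tool_rot: [13.4, 89.9, 85.7]
force: [-0.3, -0.0, 0.1]
grip_width: 0.0869
```

```bash
python3 - <<'E'
from h import *
print(camera_model('wrist'))
look('wrist',['wide_tin'],'w1',n=6)
plan(.422,.219,.03)
E
```

```text
{'fx': 352.45480101853434, 'fy': 352.45480101853434, 'cx': 279.790063846579, 'cy': 208.0083213286373, 'xyz': array([0.34893805, 0.23866474, 0.34221123]), 'attitude': array([ 1.64710101e+02, -8.63029943e-03,  7.23516392e+01])}
wrist wide_tin 0.89 [286. 195.] 2963 med [0.422 0.221 0.026] ztop 0.0266 topcirc [0.4232 0.2199] 29.0 rgb [246 246 246]
wrist wide_tin 0.89 [354.  81.] 3908 med [0.345 0.308 0.025] ztop 0.0265 topcirc [0.3459 0.3081] 29.1 rgb [145 202 240]
wrist wide_tin 0.75 [453. 249.] 1627 med [0.52  0.359 0.025] ztop 0.0263 topcirc [0.4631 0.3396] 87.6 rgb [ 85 144 202]
wrist wide_tin 0.71 [226. 102.] 3602 med [0.328 0.197 0.026] ztop 0.0266 topcirc [0.3282 0.1963] 29.0 rgb [116 157 225]
t 2.8 tcp [0.4169 0.2178 0.1997] jaw 72.4 tilt [ 0.     0.001 -1.   ] J7 41.1 w 0.0868 F [-0.2  0.3  0.4]
-> shift [ 0.1697 -0.0045  0.0026] turn 0
```

View pics/w1.png

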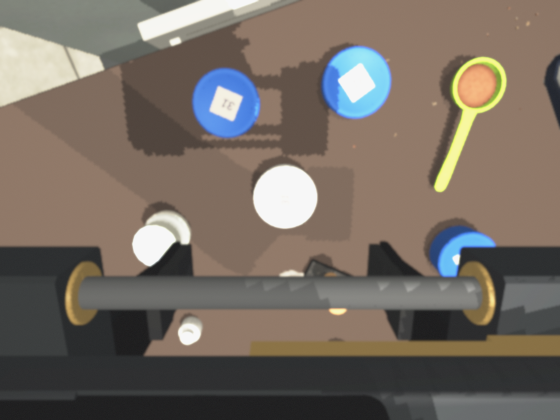

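>>> step_arm(
  deltas=[
    [1,0.05,-0.0055,0.004,0],
    [1,0.1,-0.0055,0.004,0],
    [1,0.14,-0.0055,0.004,0],
    [1,0.16,-0.0055,0.004,0],
    [1,0.17,-0.0055,0.004,0],
    [1,0.17,-0.0055,0.004,0],
    [-0.2,0.17,-0.0055,0.004,0],
    [-0.2,0.17,-0.0055,0.004,0],
    [-0.2,0.17,-0.0055,0.004,0],
    [-0.2,0.17,-0.0055,0.004,0],
    [-0.2,0.17,-0.0055,0.004,0],
  ],
  newtons=20,
)

```text
time_s: 4.18
tool_pos: [0.4242, 0.2186, 0.0299]
tool_rot: [-25.0, 90.0, 47.3]
force: [-1.0, -0.3, 2.2]
grip_width: 0.0541
```

```bash
python3 - <<'E'
from h import *
# tray recess centres from the two first views
for c in('top','scene'):
    f=np.load(c+'0.npz');X=cloud(c,f['d']);p=f['p']
    k=(X[...,0]>.38)&(X[...,0]<.7)&(X[...,1]<-.03)&(X[...,1]>-.3)&(X[...,2]>.005)&(X[...,2]<.04)
    q=X[k][:,:2].astype(np.float32)*1e3
    # rim: fit square
    lab=k.astype(np.uint8);n,l,s,ce=cv2.connectedComponentsWithStats(lab);b=1+np.argmax(s[1:,4])
    kk=cv2.morphologyEx((l==b).astype(np.uint8),cv2.MORPH_OPEN,np.ones((9,9)))>0
    print(c,cv2.minAreaRect(X[kk][:,:2].astype(np.float32)*1e3),np.round(np.median(X[kk],0),4))
plan(.59,-.193,.15,None)
E
```

```text
top ((532.23583984375, -163.20648193359375), (203.1716766357422, 199.51849365234375), 15.274042129516602) [ 0.519  -0.1703  0.0152]
scene ((526.42578125, -160.2465057373047), (211.6844024658203, 209.62109375), 12.817048072814941) [ 0.4998 -0.1595  0.0151]
t 4.17 tcp [0.4242 0.2186 0.0299] jaw 72.3 tilt [ 0.  0. -1.] J7 45.0 w 0.0541 F [-1.  -0.3  2.2]
-> shift [-0.1202 -0.2831 -0.3417] turn 0
```

>>> step_arm(
  deltas=[
    [-0.3,-0.03,0,0,0],
    [-0.3,-0.08,0,0,0],
    [-0.3,-0.12,-0.03,-0.036,0],
    [-0.3,-0.12,-0.06,-0.072,0],
    [-0.3,-0.12,-0.1,-0.12,0],
    [-0.3,-0.12,-0.14,-0.168,0],
    [-0.3,-0.12,-0.178,-0.215,0],
    [-0.3,-0.12,-0.215,-0.26,0],
    [-0.3,-0.12,-0.25,-0.301,0],
    [-0.3,-0.12,-0.27,-0.325,0],
    [-0.3,-0.12,-0.282,-0.342,0],
    [-0.3,-0.12,-0.282,-0.342,0],
  ],
)

```text
time_s: 5.68
tool_pos: [0.5882, -0.1951, 0.1491]
tool_rot: [157.7, 89.9, -130.2]
force: [-0.5, 0.3, -0.1]
grip_width: 0.0543
```

```bash
python3 - <<'E'
from h import *
look('wrist',['wide_tin','insert_wide','insert_oblong','insert_collar','insert_small'],'w2',n=2)
plan(.59,-.195,.041)
E
```

```text
wrist wide_tin 0.76 [279. 248.] 8467 med [ 0.577 -0.19   0.145] ztop 0.1455 topcirc [ 0.5869 -0.1932] 29.2 rgb [210 206 193]
wrist insert_wide 0.84 [289. 186.] 8003 med [ 0.571 -0.181  0.013] ztop 0.0149 topcirc [ 0.5878 -0.1916] 63.3 rgb [168 166 157]
wrist insert_oblong 0.96 [387. 134.] 14490 med [ 0.56  -0.098  0.014] ztop 0.0151 topcirc [ 0.5621 -0.1003] 64.2 rgb [210 208 199]
wrist insert_collar 0.92 [315.  37.] 12369 med [ 0.482 -0.132  0.014] ztop 0.0215 topcirc [ 0.4711 -0.1274] 63.1 rgb [200 199 189]
wrist insert_small 0.81 [213.  98.] 15618 med [ 0.494 -0.217  0.014] ztop 0.0152 topcirc [ 0.4972 -0.2177] 63.9 rgb [138 137 129]
t 5.97 tcp [ 0.5888 -0.1915  0.1496] jaw 72.4 tilt [ 0.     0.001 -1.   ] J7 97.9 w 0.0545 F [-0.1 -0.5 -0.5]
-> shift [ 0.1086 -0.0022 -0.0031] turn 0
```

View pics/w2.png

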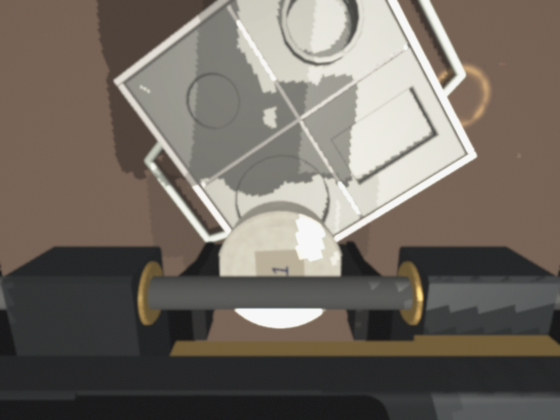

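>>> step_arm(
  deltas=[
    [-0.3,0.05,0,0.002,0],
    [-0.3,0.08,0,0.002,0],
    [-0.3,0.1,0,0.002,0],
    [-0.3,0.107,0,0.002,0],
    [-0.3,0.111,0,0.002,0],
    [-0.3,0.111,0,0.002,0],
    [0.7,0.111,0,0.002,0],
    [0.7,0.111,0,0.002,0],
    [0.7,0.111,0,0.002,0],
    [0.7,0.09,0,0.002,0],
    [0.7,0.04,0,0.002,0],
    [0.7,-0.02,0,0.002,0],
  ],
)

```text
time_s: 7.48
tool_pos: [0.5888, -0.1911, 0.1716]
tool_rot: [110.5, 90.0, -177.2]
force: [1.1, 0.3, 0.7]
grip_width: 0.0738
```

```bash
python3 - <<'E'
from h import *
look('wrist',['wide_tin'],'w3',n=2)
look('top',['wide_tin','slim_vial'],'t3',n=6)
plan(.632,.225,.2)
E
```

```text
wrist wide_tin 0.73 [280. 202.] 3863 med [ 0.594 -0.193  0.042] ztop 0.0434 topcirc [ 0.5957 -0.1935] 29.1 rgb [240 239 236]
top wide_tin 0.95 [121. 185.] 653 med [0.536 0.368 0.026] ztop 0.029 topcirc [0.5391 0.3703] 29.5 rgb [ 79 132 198]
top wide_tin 0.81 [190. 284.] 714 med [0.329 0.195 0.027] ztop 0.029 topcirc [0.3296 0.1963] 29.1 rgb [ 89 143 209]
top wide_tin 0.68 [139. 277.] 668 med [0.347 0.306 0.027] ztop 0.029 topcirc [0.3479 0.3076] 29.2 rgb [ 86 143 211]
top wide_tin 0.63 [374. 170.] 260 med [ 0.594 -0.175  0.034] ztop 0.0363 topcirc [ 0.5066 -0.1255] 129.2 rgb [202 202 197]
top slim_vial 0.81 [195. 140.] 289 med [0.63  0.223 0.059] ztop 0.0665 topcirc [0.635  0.2246] 14.8 rgb [163 159 158]
t 7.72 tcp [ 0.5894 -0.1911  0.1706] jaw 72.3 tilt [ 0.001  0.    -1.   ] J7 97.3 w 0.0741 F [-0.3  0.6 -0.5]
-> shift [-0.0292  0.0859  0.4094] turn 0
```

View pics/w3.png

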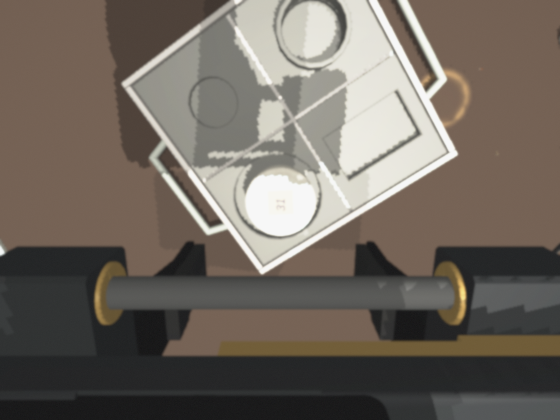

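```bash
python3 - <<'E'
from h import *
f=np.load('w3.npz');X=f['X'];d=f['d']
k=(d>0)&(abs(X[...,2]-.042)<.006)&(X[...,0]>.55)&(X[...,0]<.64)&(X[...,1]<-.15)&(X[...,1]>-.24)
q=X[k];A=np.c_[q[:,:2]-q[:,:2].mean(0),np.ones(len(q))];print(np.linalg.lstsq(A,q[:,2],rcond=None)[0],q.mean(0),len(q))
z=X[...,2]; k=(d>0)&(X[...,0]>.45)&(X[...,0]<.65)&(X[...,1]<-.05)&(X[...,1]>-.26)
print(np.histogram(z[k],bins=np.arange(0,.05,.002)))
E
```

```text
[ 0.01790565 -0.0038032   0.04229268] [ 0.59465261 -0.19349414  0.04229268] 3760
(array([    0,     0,    48,  1012,  2550,   991,  2244,  5902,  3276,
        1751,  5273, 22254,  6792,   134,    62,    60,    61,    77,
          77,   430,  1834,  2373,    90,     0]), array([0.   , 0.002, 0.004, 0.006, 0.008, 0.01 , 0.012, 0.014, 0.016,
       0.018, 0.02 , 0.022, 0.024, 0.026, 0.028, 0.03 , 0.032, 0.034,
       0.036, 0.038, 0.04 , 0.042, 0.044, 0.046, 0.048]))
```

```bash
python3 - <<'E'
from h import *
X=cloud('top',np.load('top0.npz')['d'])
k=(X[...,2]>.03)&(X[...,0]>.66)&(X[...,1]>.05)&(X[...,1]<.4)
print(np.percentile(X[k],[0.5,5,50,99],0).round(3))
plan(.634,.2245,.18)
E
```

```text
[[0.714 0.051 0.031]
 [0.721 0.06  0.038]
 [0.845 0.276 0.078]
 [0.97  0.398 0.116]]
t 7.72 tcp [ 0.5894 -0.1911  0.1706] jaw 72.3 tilt [ 0.001  0.    -1.   ] J7 97.3 w 0.0741 F [-0.3  0.6 -0.5]
-> shift [-0.0092  0.0839  0.4095] turn 0
```

>>> step_arm(
  deltas=[
    [1,-0.009,0.012,0.06,-4],
    [1,-0.009,0.025,0.12,-8],
    [1,-0.009,0.037,0.18,-12],
    [1,-0.009,0.049,0.24,-17],
    [1,-0.009,0.061,0.3,-17],
    [1,-0.009,0.074,0.36,-17],
    [1,-0.009,0.084,0.41,-17],
    [1,-0.009,0.084,0.41,-17],
    [1,-0.009,0.084,0.41,-17],
    [1,-0.009,0.084,0.41,-17],
    [1,-0.009,0.084,0.41,-17],
  ],
)

```text
time_s: 9.1
tool_pos: [0.6341, 0.2232, 0.1787]
tool_rot: [-161.7, 90.0, -72.5]
force: [-0.8, -0.1, -0.1]
grip_width: 0.0869
```

```bash
python3 - <<'E'
from h import *
look('wrist',['slim_vial','tag_stamp'],'w4',n=3)
plan(.634,.2245,.051)
E
```

```text
wrist slim_vial 0.98 [280. 209.] 1535 med [0.631 0.225 0.064] ztop 0.0647 topcirc [0.6347 0.2255] 15.0 rgb [233 230 225]
wrist tag_stamp 0.61 [296.  61.] 2072 med [0.528 0.237 0.009] ztop 0.0594 topcirc [0.5256 0.2374] 11.0 rgb [153 142 117]
t 9.25 tcp [0.634  0.2243 0.1788] jaw 89.2 tilt [ 0.  0. -1.] J7 74.4 w 0.0868 F [ 0.4 -0.4 -0.6]
-> shift [1.278e-01 1.000e-04 2.000e-04] turn 0
```

View pics/w4.png

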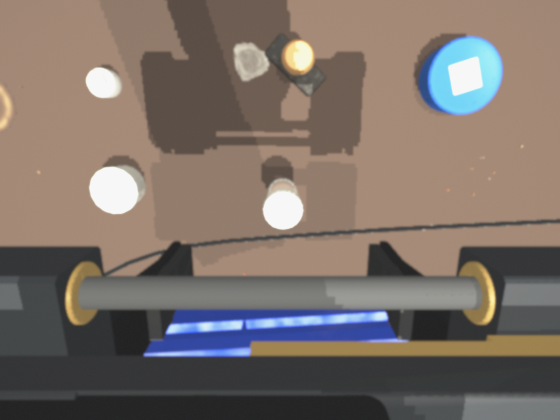

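>>> step_arm(
  deltas=[
    [1,0.05,0,0.001,0],
    [1,0.09,0,0.001,0],
    [1,0.115,0,0.001,0],
    [1,0.126,0,0.001,0],
    [1,0.126,0,0.001,0],
    [-0.5,0.126,0,0.001,0],
    [-0.5,0.126,0,0.001,0],
    [-0.5,0.126,0,0.001,0],
    [-0.5,0.126,0,0.001,0],
    [-0.5,0.126,0,0.001,0],
    [-0.6,0.08,0,0.001,0],
    [-0.6,0.02,0,0.001,0],
  ],
  newtons=20,
)

```text
time_s: 10.75
tool_pos: [0.6326, 0.2257, 0.1578]
tool_rot: [117.4, 89.8, -153.3]
force: [1.8, 0.5, 0.2]
grip_width: 0.0249
```

```bash
python3 - <<'E'
from h import *
plan(.4705,-.1275,.18)
E
```

```text
t 10.75 tcp [0.6326 0.2257 0.1578] jaw 89.3 tilt [-0.004 -0.002 -1.   ] J7 74.6 w 0.0249 F [1.8 0.5 0.2]
-> shift [-0.0209  0.1579 -0.3551] turn 0
```

>>> step_arm(
  deltas=[
    [-0.6,-0.02,0.015,-0.034,0],
    [-0.6,-0.02,0.035,-0.08,0],
    [-0.6,-0.02,0.06,-0.135,0],
    [-0.6,-0.02,0.085,-0.19,0],
    [-0.6,-0.02,0.11,-0.245,0],
    [-0.6,-0.02,0.13,-0.295,0],
    [-0.6,-0.02,0.148,-0.333,0],
    [-0.6,-0.02,0.158,-0.355,0],
    [-0.6,-0.02,0.158,-0.355,0],
    [-0.6,-0.02,0.158,-0.355,0],
    [-0.6,-0.02,0.158,-0.355,0],
  ],
)

```text
time_s: 12.12
tool_pos: [0.4722, -0.1257, 0.1785]
tool_rot: [10.6, 90.0, 100.1]
force: [0.3, -0.3, -0.6]
grip_width: 0.0172
```

```bash
python3 - <<'E'
from h import *
look('wrist',['slim_vial','insert_collar','insert_small','insert_oblong'],'w5',n=2)
plan(.4705,-.1275,.06)
E
```

```text
wrist insert_collar 0.86 [278. 191.] 10384 med [ 0.468 -0.127  0.014] ztop 0.0255 topcirc [ 0.471  -0.1283] 28.0 rgb [203 201 193]
wrist insert_small 0.97 [180. 209.] 8003 med [ 0.486 -0.217  0.014] ztop 0.0152 topcirc [ 0.4748 -0.202 ] 74.8 rgb [220 218 208]
wrist insert_oblong 0.88 [290. 264.] 2720 med [ 0.537 -0.119  0.014] ztop 0.0152 topcirc [ 0.527  -0.1226] 92.9 rgb [222 221 213]
wrist insert_oblong 0.45 [179. 209.] 7975 med [ 0.485 -0.217  0.014] ztop 0.0152 topcirc [ 0.4758 -0.208 ] 68.5 rgb [220 218 209]
t 12.38 tcp [ 0.4718 -0.1266  0.1785] jaw 89.4 tilt [-0. -0. -1.] J7 101.8 w 0.0174 F [-0.1 -0.1  0.3]
-> shift [ 0.1185  0.0013 -0.0009] turn 0
```

View pics/w5.png

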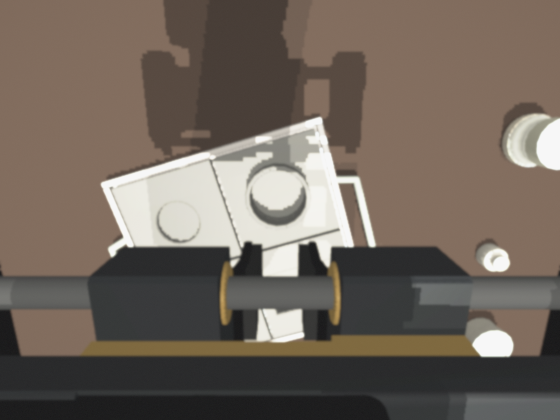

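```bash
python3 - <<'E'
from h import *
look('top',['slim_vial'],'t5',n=3)
look('scene',['slim_vial'],'s5',n=3)
a=cv2.imread('pics/t5.png')[90:290,80:400];a=cv2.resize(a,(800,500),interpolation=cv2.INTER_CUBIC)
cv2.imwrite('pics/t5c.png',a)
E
```

```text
top slim_vial 0.6 [193. 141.] 241 med [0.629 0.222 0.063] ztop 0.0666 topcirc [0.6349 0.2245] 14.3 rgb [176 173 174]
scene slim_vial 0.47 [291. 152.] 164 med [0.625 0.218 0.046] ztop 0.0673 topcirc [0.633  0.2234] 16.9 rgb [156 149 139]
```

View pics/t5c.png

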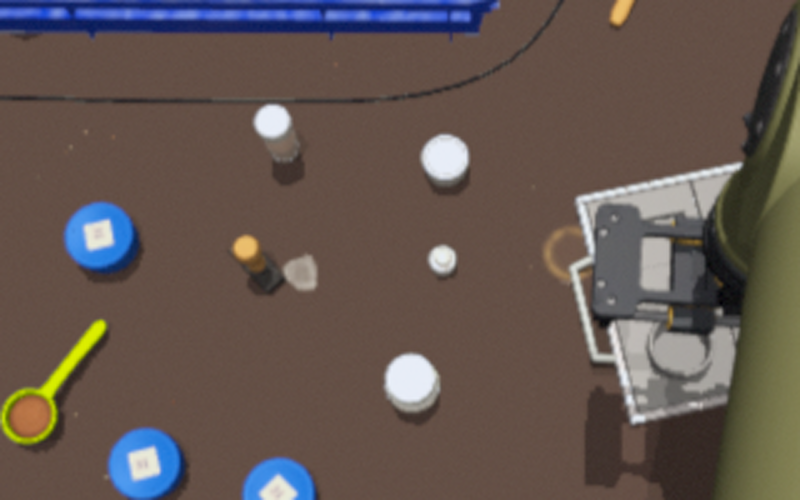

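>>> step_arm(
  deltas=[
    [0.4,0,-0.025,0.055,0],
    [0.4,0,-0.05,0.11,0],
    [0.4,0,-0.075,0.165,0],
    [0.4,0,-0.1,0.22,0],
    [0.4,0,-0.125,0.275,0],
    [0.4,0,-0.15,0.33,0],
    [0.4,0,-0.159,0.356,0],
    [0.4,0,-0.159,0.356,0],
    [0.4,0,-0.159,0.356,0],
    [0.4,0,-0.159,0.356,0],
  ],
)

```text
time_s: 13.82
tool_pos: [0.635, 0.2249, 0.1789]
tool_rot: [-153.8, 90.0, -64.7]
force: [-0.7, 0.1, -0.2]
grip_width: 0.0612
```

```bash
python3 - <<'E'
from h import *
look('wrist',['slim_vial'],None,n=1)
plan(.6345,.2252,.053)
E
```

```text
t 13.93 tcp [0.635  0.2255 0.179 ] jaw 89.2 tilt [ 0.  0. -1.] J7 74.3 w 0.0611 F [ 1.6 -0.1  0.2]
-> shift [ 0.126   0.0006 -0.0004] turn 0
```

>>> step_arm(
  deltas=[
    [0.4,0.05,0,0,0],
    [0.4,0.09,0,0,0],
    [0.4,0.115,0,0,0],
    [0.4,0.126,0,0,0],
    [0.4,0.126,0,0,0],
    [-0.7,0.126,0,0,0],
    [-0.7,0.126,0,0,0],
    [-0.7,0.126,0,0,0],
    [-0.7,0.126,0,0,0],
    [-0.7,0.126,0,0,0],
    [-0.7,0.126,0,0,0],
    [-0.7,0.126,0,0,0],
  ],
  newtons=20,
)

```text
time_s: 15.42
tool_pos: [0.6351, 0.2271, 0.0529]
tool_rot: [-65.8, 90.0, 23.5]
force: [-0.7, 0.4, 1.4]
grip_width: 0.0274
```

>>> step_arm(
  deltas=[
    [-0.7,0,0,0,0],
    [-0.7,0,0,0,0],
    [-0.7,-0.02,0,0,0],
    [-0.7,-0.06,0,0,0],
    [-0.7,-0.1,0,0,0],
    [-0.7,-0.1,0,0,0],
  ],
)

```text
time_s: 16.18
tool_pos: [0.6375, 0.2277, 0.1581]
tool_rot: [-64.9, 89.5, 24.4]
force: [0.3, -0.7, -0.2]
grip_width: 0.0279
```

```bash
python3 - <<'E'
from h import *
plan(.4712,-.128,.17)
E
```

```text
t 16.18 tcp [0.6375 0.2277 0.1581] jaw 89.3 tilt [ 0.008  0.003 -1.   ] J7 74.6 w 0.0279 F [ 0.3 -0.7 -0.2]
-> shift [-0.0145  0.1618 -0.3577] turn 0
```

>>> step_arm(
  deltas=[
    [-0.7,-0.02,0.015,-0.034,0],
    [-0.7,-0.02,0.035,-0.08,0],
    [-0.7,-0.02,0.06,-0.135,0],
    [-0.7,-0.02,0.085,-0.19,0],
    [-0.7,-0.02,0.11,-0.245,0],
    [-0.7,-0.02,0.13,-0.295,0],
    [-0.7,-0.02,0.15,-0.333,0],
    [-0.7,-0.02,0.16,-0.355,0],
    [-0.7,-0.02,0.16,-0.355,0],
    [-0.7,-0.02,0.16,-0.355,0],
    [-0.7,-0.02,0.16,-0.355,0],
  ],
)

```text
time_s: 17.55
tool_pos: [0.4711, -0.1247, 0.1724]
tool_rot: [79.2, 90.0, 168.6]
force: [-0.5, -0.1, -0.2]
grip_width: 0.0278
```

```bash
python3 - <<'E'
from h import *
look('wrist',['slim_vial','insert_collar'],'w6',n=2)
plan(.4712,-.128,.06)
E
```

```text
wrist slim_vial 0.7 [500. 342.] 392 med [0.612 0.087 0.024] ztop 0.0248 topcirc [0.5371 0.0099] 125.8 rgb [220 220 216]
wrist slim_vial 0.66 [276. 258.] 3350 med [ 0.46  -0.125  0.176] ztop 0.1841 topcirc [ 0.4698 -0.1246] 14.9 rgb [184 176 161]
wrist insert_collar 0.63 [279. 185.] 9293 med [ 0.463 -0.126  0.014] ztop 0.022 topcirc [ 0.4713 -0.1286] 54.7 rgb [199 198 189]
t 17.7 tcp [ 0.4709 -0.1252  0.1724] jaw 89.4 tilt [-0. -0. -1.] J7 101.8 w 0.0281 F [ 0.3  0.9 -0.4]
-> shift [ 0.1124 -0.0003 -0.0027] turn 0
```

View pics/w6.png

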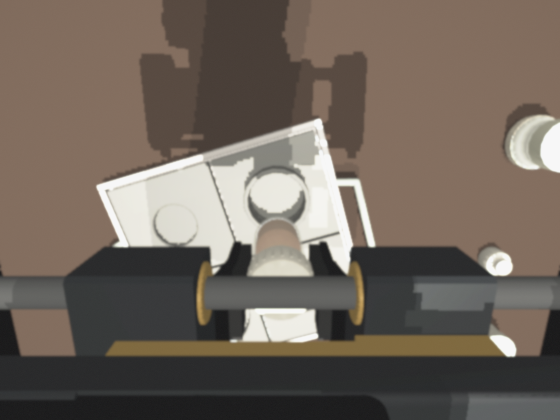

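>>> step_arm(
  deltas=[
    [-0.7,0.05,0,-0.003,0],
    [-0.7,0.075,0,-0.003,0],
    [-0.7,0.09,0,-0.003,0],
    [-0.7,0.1,0,-0.003,0],
    [-0.7,0.107,0,-0.003,0],
    [-0.7,0.1115,0,-0.003,0],
    [-0.7,0.1115,0,-0.003,0],
  ],
)

```text
time_s: 18.58
tool_pos: [0.4708, -0.129, 0.0612]
tool_rot: [-72.1, 90.0, 17.2]
force: [-0.6, -0.4, -0.4]
grip_width: 0.0277
```

>>> step_arm(
  deltas=[
    [0.4,0,0,0,0],
    [0.4,0,0,0,0],
    [0.4,0,0,0,0],
    [0.4,0,0,0,0],
    [0.4,-0.02,0,0,0],
    [0.4,-0.06,0,0,0],
    [0.4,-0.12,0,0,0],
    [0.4,-0.12,0,0,0],
    [0.4,-0.12,0,0,0],
  ],
)

```text
time_s: 19.7
tool_pos: [0.4705, -0.1289, 0.1809]
tool_rot: [-21.0, 90.0, 68.3]
force: [0.7, -0.6, -0.1]
grip_width: 0.0609
```

```bash
python3 - <<'E'
from h import *
look('wrist',['slim_vial','insert_collar','check_weight'],'w7',n=2)
look('top',['check_weight'],'t7',n=3)
plan(.5355,.0765,.15)
E
```

```text
wrist slim_vial 0.72 [278. 209.] 1545 med [ 0.465 -0.131  0.07 ] ztop 0.0708 topcirc [ 0.4697 -0.131 ] 15.0 rgb [224 222 218]
wrist insert_collar 0.68 [291. 182.] 8606 med [ 0.462 -0.124  0.014] ztop 0.0243 topcirc [ 0.4703 -0.128 ] 28.0 rgb [204 202 193]
t 20.0 tcp [ 0.47   -0.129   0.1801] jaw 89.3 tilt [-0.002 -0.    -1.   ] J7 101.9 w 0.0608 F [ 0.2 -0.6 -0.2]
-> shift [ 0.0299 -0.063   0.2063] turn 0
```

>>> step_arm(
  deltas=[
    [0.4,0.005,-0.015,0.05,0],
    [0.4,0.01,-0.03,0.1,0],
    [0.4,0.02,-0.046,0.15,0],
    [0.4,0.02,-0.062,0.206,0],
    [0.4,0.02,-0.062,0.206,0],
    [0.4,0.02,-0.062,0.206,0],
    [0.4,0.02,-0.062,0.206,0],
    [0.4,0.02,-0.062,0.206,0],
  ],
)

```text
time_s: 21.0
tool_pos: [0.535, 0.0748, 0.1612]
tool_rot: [-54.2, 90.0, 35.0]
force: [-0.4, -0.1, 0.9]
grip_width: 0.0611
```

```bash
python3 - <<'E'
from h import *
look('wrist',['check_weight','small_tin'],'w8',n=2)
plan(.535,.0762,.026)
E
```

```text
wrist check_weight 0.6 [283. 198.] 594 med [0.534 0.076 0.015] ztop 0.0236 topcirc [0.5371 0.0767] 7.4 rgb [234 232 228]
wrist small_tin 0.91 [286. 317.] 410 med [0.637 0.08  0.024] ztop 0.0252 topcirc [0.6354 0.0802] 16.1 rgb [221 221 219]
t 21.15 tcp [0.5351 0.0755 0.1612] jaw 89.2 tilt [ 0.  0. -1.] J7 82.1 w 0.0611 F [-0.1  0.3 -0.5]
-> shift [0.1352 0.0002 0.0006] turn 0
```

>>> step_arm(
  deltas=[
    [0.2,0.05,-0.001,0.001,0],
    [0.2,0.09,-0.001,0.001,0],
    [0.2,0.115,-0.001,0.001,0],
    [0.2,0.127,-0.001,0.001,0],
    [0.2,0.1345,-0.001,0.001,0],
    [0.2,0.1345,-0.001,0.001,0],
    [-0.7,0.1345,-0.001,0.001,0],
    [-0.7,0.1345,-0.001,0.001,0],
    [-0.7,0.1345,-0.001,0.001,0],
    [-0.7,0.1345,-0.001,0.001,0],
    [-0.7,0.1345,-0.001,0.001,0],
    [-0.7,0.1345,-0.001,0.001,0],
  ],
  newtons=25,
)

```text
time_s: 22.65
tool_pos: [0.5363, 0.0772, 0.0268]
tool_rot: [-64.4, 90.0, 24.9]
force: [-0.7, -0.3, 2.7]
grip_width: 0.0209
```

>>> step_arm(
  deltas=[
    [-0.7,0,0,0,0],
    [-0.7,0,0,0,0],
    [-0.7,-0.01,0,0,0],
    [-0.7,-0.05,0,0,0],
    [-0.7,-0.11,0,0,0],
    [-0.7,-0.11,0,0,0],
    [-0.7,-0.11,0,0,0],
  ],
)

```text
time_s: 23.52
tool_pos: [0.5356, 0.0773, 0.1363]
tool_rot: [52.5, 90.0, 141.8]
force: [-1.1, 0.7, -1.5]
grip_width: 0.021
```

```bash
python3 - <<'E'
from h import *
plan(.4968,-.2175,.14)
E
```

```text
t 23.52 tcp [0.5356 0.0773 0.1363] jaw 89.3 tilt [-0.  0. -1.] J7 82.8 w 0.021 F [-1.1  0.7 -1.5]
-> shift [-0.0038  0.0353 -0.2952] turn 0
```

>>> step_arm(
  deltas=[
    [-0.7,-0.004,0.005,-0.04,0],
    [-0.7,-0.004,0.012,-0.1,0],
    [-0.7,-0.004,0.019,-0.16,0],
    [-0.7,-0.004,0.026,-0.22,0],
    [-0.7,-0.004,0.033,-0.27,0],
    [-0.7,-0.004,0.037,-0.295,0],
    [-0.7,-0.004,0.037,-0.295,0],
    [-0.7,-0.004,0.037,-0.295,0],
    [-0.7,-0.004,0.037,-0.295,0],
    [-0.7,-0.004,0.037,-0.295,0],
  ],
)

```text
time_s: 24.78
tool_pos: [0.4959, -0.2161, 0.1404]
tool_rot: [22.8, 90.0, 112.2]
force: [0.4, -0.8, -1.6]
grip_width: 0.021
```

```bash
python3 - <<'E'
from h import *
look('wrist',['check_weight','insert_small'],'w9',n=2)
plan(.4968,-.2175,.037)
E
```

```text
wrist check_weight 0.75 [282. 257.] 1493 med [ 0.491 -0.216  0.128] ztop 0.1367 topcirc [ 0.4959 -0.2165] 7.3 rgb [187 183 170]
wrist insert_small 0.66 [279. 196.] 11273 med [ 0.488 -0.219  0.014] ztop 0.0153 topcirc [ 0.4957 -0.2198] 63.4 rgb [191 189 180]
t 24.93 tcp [ 0.4957 -0.2168  0.1406] jaw 89.4 tilt [ 0.  0. -1.] J7 117.0 w 0.0211 F [ 0.6 -0.2 -1.3]
-> shift [ 0.1036 -0.001  -0.0007] turn 0
```

View pics/w9.png

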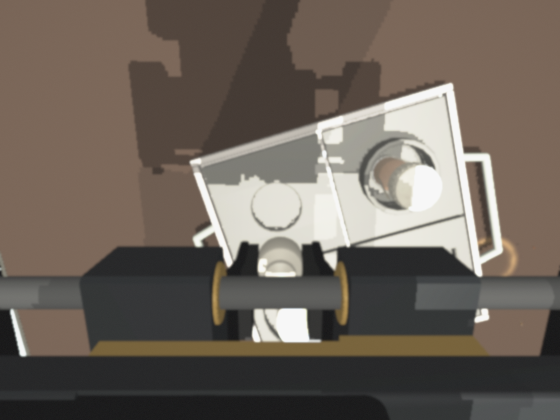

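```bash
python3 - <<'E'
from h import *
f=np.load('w9.npz');X=f['X'];z=X[...,2]
k=(f['d']>0)&(z<.0125)&(z>.0085)&(np.hypot(X[...,0]-.4965,X[...,1]+.218)<.03)
c,r=cv2.minEnclosingCircle((X[k][:,:2]*1e3).astype(np.float32));print(k.sum(),c,r,X[205,277],np.median(z[k]))
plan(.4965,-.2185,.038)
E
```

```text
1676 (498.5440979003906, -220.64268493652344) 20.564353942871094 [ 0.49603955 -0.21867708  0.01021198] 0.00958416659740996
t 24.93 tcp [ 0.4957 -0.2168  0.1406] jaw 89.4 tilt [ 0.  0. -1.] J7 117.0 w 0.0211 F [ 0.6 -0.2 -1.3]
-> shift [ 0.1026 -0.0008 -0.0017] turn 0
```

>>> step_arm(
  deltas=[
    [-0.7,0.04,-0.001,-0.003,0],
    [-0.7,0.07,-0.001,-0.003,0],
    [-0.7,0.09,-0.001,-0.003,0],
    [-0.7,0.097,-0.001,-0.003,0],
    [-0.7,0.1025,-0.001,-0.003,0],
    [-0.7,0.1025,-0.001,-0.003,0],
    [-0.7,0.1025,-0.001,-0.003,0],
  ],
)

```text
time_s: 25.8
tool_pos: [0.4971, -0.2205, 0.0388]
tool_rot: [-96.0, 89.9, -6.7]
force: [0.3, -0.4, -0.2]
grip_width: 0.0208
```

>>> step_arm(
  deltas=[
    [0,0,0,0,0],
    [0,0,0,0,0],
    [0,0,0,0,0],
    [0,0,0,0,0],
    [0,-0.02,0,0,0],
    [0.2,-0.06,0,0,0],
    [0.2,-0.12,0,0,0],
    [0.2,-0.14,0,0,0],
    [0.2,-0.14,0,0,0],
    [0.2,-0.14,0,0,0],
  ],
)

```text
time_s: 27.05
tool_pos: [0.4959, -0.22, 0.1774]
tool_rot: [61.7, 89.9, 151.0]
force: [-0.4, -0.7, -0.3]
grip_width: 0.0521
```

```bash
python3 - <<'E'
from h import *
look('wrist',['check_weight','insert_small'],'w10',n=2)
# stamp foot orientation from the earlier view w4
X=np.load('w4.npz')['X'];p=np.load('w4.npz')['p'].astype(int)
k=(np.abs(X[...,0]-.526)<.05)&(np.abs(X[...,1]-.237)<.05)&(X[...,2]>.006)&(X[...,2]<.013)&(p.max(-1)<75)
n,l,s,c=cv2.connectedComponentsWithStats(k.astype(np.uint8));b=l==1+np.argmax(s[1:,4])
q=X[b];print(len(q),cv2.minAreaRect(q[:,:2].astype(np.float32)*1e3),q.mean(0))
plan(.524,.236,.18)
E
```

```text
wrist check_weight 0.87 [282. 196.] 588 med [ 0.495 -0.221  0.024] ztop 0.033 topcirc [ 0.4974 -0.2206] 7.5 rgb [229 227 220]
wrist insert_small 0.58 [288. 186.] 9902 med [ 0.493 -0.219  0.014] ztop 0.0147 topcirc [ 0.4962 -0.2198] 64.2 rgb [204 203 191]
65 ((530.6154174804688, 229.09429931640625), (20.720731735229492, 2.9093875885009766), 47.92351150512695) [0.53030724 0.22838544 0.00792401]
t 27.2 tcp [ 0.4957 -0.22    0.1767] jaw 89.3 tilt [-0.003  0.    -1.   ] J7 116.0 w 0.0521 F [-0.3 -0.3  0.1]
-> shift [-0.0032 -0.0228  0.4563] turn 0
```

>>> step_arm(
  deltas=[
    [0.3,-0.003,-0.002,0.05,0],
    [0.3,-0.003,-0.005,0.11,0],
    [0.3,-0.003,-0.008,0.17,0],
    [0.3,-0.003,-0.011,0.23,0],
    [0.3,-0.003,-0.014,0.29,0],
    [0.3,-0.003,-0.017,0.35,0],
    [0.3,-0.003,-0.02,0.41,0],
    [0.3,-0.003,-0.023,0.456,0],
    [0.3,-0.003,-0.023,0.456,0],
    [0.3,-0.003,-0.023,0.456,0],
    [0.3,-0.003,-0.023,0.456,0],
  ],
)

```text
time_s: 28.58
tool_pos: [0.5253, 0.2333, 0.1807]
tool_rot: [152.5, 89.9, -118.4]
force: [0.2, 0.1, -0.0]
grip_width: 0.0567
```

```bash
python3 - <<'E'
from h import *
look('wrist',['tag_stamp'],'w11',n=2)
f=np.load('w11.npz');X=f['X'];p=f['p'].astype(int);z=X[...,2]
near=np.hypot(X[...,0]-.524,X[...,1]-.234)<.045
k=near&(z>.0065)&(z<.0125)&(f['d']>0)
cv2.imwrite('pics/w11c.png',cv2.resize(cv2.imread('pics/w11.png')[100:250,190:370],None,fx=3,fy=3))
n,l,s,c=cv2.connectedComponentsWithStats(k.astype(np.uint8))
for i in range(1,n):
    if s[i,4]>30: print(s[i],p[l==i].mean(0).astype(int),cv2.minAreaRect(X[l==i][:,:2].astype(np.float32)*1e3))
h=near&(z>.05);print('handle',h.sum(),cv2.minEnclosingCircle((X[h][:,:2]*1e3).astype(np.float32)),z[h].max())
plan(.524,.236,.046)
E
```

```text
wrist tag_stamp 0.75 [282. 195.] 1554 med [0.52  0.235 0.009] ztop 0.0595 topcirc [0.5251 0.2374] 10.9 rgb [162 150 124]
[257 166  55  53 831] [112 104  93] ((525.0667114257812, 237.36077880859375), (51.63268280029297, 21.922931671142578), 47.784847259521484)
handle 51386 ((511.5108947753906, 233.9434356689453), 41.52543640136719) 0.2803562941291803
t 28.68 tcp [0.5253 0.2338 0.1811] jaw 89.2 tilt [ 0. -0. -1.] J7 66.1 w 0.0567 F [-0.1 -0.  -0.2]
-> shift [0.1351 0.0013 0.0022] turn 0
```

View pics/w11c.png

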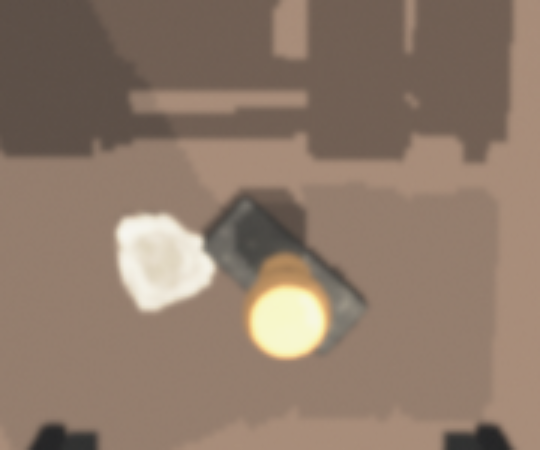

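>>> step_arm(
  deltas=[
    [0.3,0,0,0,10],
    [0.3,0,0,0,20],
    [0.3,0,0,0,30],
    [0.3,0,0,0,40],
    [0.3,0,0,0,50],
    [0.3,0,0,0,60],
    [0.3,0,0,0,70],
    [0.3,0,0,0,80],
    [0.3,0,0,0,89],
    [0.3,0,0,0,89],
    [0.3,0,0,0,89],
  ],
)

```text
time_s: 30.05
tool_pos: [0.5251, 0.2349, 0.1812]
tool_rot: [57.9, 90.0, 58.3]
force: [0.7, 0.9, 0.2]
grip_width: 0.0564
```

```bash
python3 - <<'E'
from h import *
look('wrist',['tag_stamp'],'w12',n=1)
plan(.525,.2374,.045)
E
```

```text
wrist tag_stamp 0.98 [281. 193.] 1503 med [0.526 0.242 0.01 ] ztop 0.0593 topcirc [0.5248 0.2372] 10.9 rgb [151 127  97]
t 30.15 tcp [0.5251 0.2352 0.1811] jaw 0.4 tilt [ 0.  0. -1.] J7 -21.0 w 0.0565 F [0.4 1.1 0.4]
-> shift [ 1.361e-01  2.200e-03 -1.000e-04] turn 0
```

>>> step_arm(
  deltas=[
    [0.3,0.05,0.002,0,0],
    [0.3,0.09,0.002,0,0],
    [0.3,0.12,0.002,0,0],
    [0.3,0.136,0.002,0,0],
    [0.3,0.136,0.002,0,0],
    [-0.9,0.136,0.002,0,0],
    [-0.9,0.136,0.002,0,0],
    [-0.9,0.136,0.002,0,0],
    [-0.9,0.136,0.002,0,0],
    [-0.9,0.136,0.002,0,0],
    [-0.9,0.136,0.002,0,0],
    [-0.9,0.136,0.002,0,0],
  ],
  newtons=25,
)

```text
time_s: 31.65
tool_pos: [0.5251, 0.2375, 0.0454]
tool_rot: [52.5, 90.0, 52.8]
force: [-0.5, 0.1, 2.5]
grip_width: 0.0214
```

>>> step_arm(
  deltas=[
    [-0.9,0,0,0,0],
    [-0.9,0,0,0,0],
    [-0.9,-0.01,0,0,0],
    [-0.9,-0.05,0,0,0],
    [-0.9,-0.11,0,0,0],
    [-0.9,-0.125,0,0,0],
    [-0.9,-0.125,0,0,0],
  ],
)

```text
time_s: 32.52
tool_pos: [0.5255, 0.2375, 0.171]
tool_rot: [39.3, 89.9, 39.7]
force: [-0.7, -0.2, -0.2]
grip_width: 0.0209
```

```bash
python3 - <<'E'
from h import *
plan(.5615,-.1015,.17,58.9)
E
```

```text
t 32.52 tcp [0.5255 0.2375 0.171 ] jaw 0.3 tilt [ 0.002  0.001 -1.   ] J7 -20.9 w 0.0209 F [-0.7 -0.2 -0.2]
-> shift [ 0.0006 -0.3392  0.0342] turn -58.6
```

>>> step_arm(
  deltas=[
    [-0.9,0,-0.03,0.003,-6],
    [-0.9,0,-0.08,0.008,-14],
    [-0.9,0,-0.13,0.013,-23],
    [-0.9,0,-0.18,0.018,-32],
    [-0.9,0,-0.23,0.023,-41],
    [-0.9,0,-0.28,0.028,-50],
    [-0.9,0,-0.32,0.032,-58.5],
    [-0.9,0,-0.339,0.035,-58.5],
    [-0.9,0,-0.339,0.035,-58.5],
    [-0.9,0,-0.339,0.035,-58.5],
    [-0.9,0,-0.339,0.035,-58.5],
  ],
)

```text
time_s: 33.9
tool_pos: [0.5616, -0.0996, 0.1694]
tool_rot: [89.6, 89.9, 148.6]
force: [0.4, 0.1, -0.1]
grip_width: 0.0214
```

```bash
python3 - <<'E'
from h import *
look('wrist',['tag_stamp','insert_oblong'],'w13',n=1)
f=np.load('w13.npz');X=f['X'];z=X[...,2]
k=(f['d']>0)&(z>.11)&(z<.142)&(np.hypot(X[...,0]-.5615,X[...,1]+.1)<.04)
q=X[k];print('foot?',len(q),np.percentile(z[k],[2,50,98]).round(4),cv2.minAreaRect(q[:,:2].astype(np.float32)*1e3))
k=(f['d']>0)&(z<.0115)&(z>.003)&(np.abs(X[...,0]-.5615)<.04)&(abs(X[...,1]+.1)<.04)
print('recess',k.sum(),cv2.minAreaRect(X[k][:,:2].astype(np.float32)*1e3))
plan(.5615,-.1015,.054)
E
```

```text
wrist tag_stamp 0.86 [285. 242.] 3305 med [ 0.556 -0.093  0.133] ztop 0.1788 topcirc [ 0.5609 -0.0992] 11.0 rgb [102  87  71]
wrist insert_oblong 0.93 [275. 190.] 8590 med [ 0.552 -0.096  0.014] ztop 0.0153 topcirc [ 0.5624 -0.103 ] 63.6 rgb [200 198 190]
foot? 2151 [0.127  0.1326 0.1399] ((560.1590576171875, -94.61708068847656), (22.41749382019043, 40.45561981201172), 15.696235656738281)
recess 3251 ((561.4573974609375, -100.03401184082031), (79.7895278930664, 79.92665100097656), 0.0034002461470663548)
t 34.05 tcp [ 0.5619 -0.1004  0.17  ] jaw 58.9 tilt [-0.  0. -1.] J7 73.3 w 0.0209 F [-0.1 -0.3 -0.8]
-> shift [ 0.116  -0.0003 -0.0012] turn 0
```

View pics/w13.png

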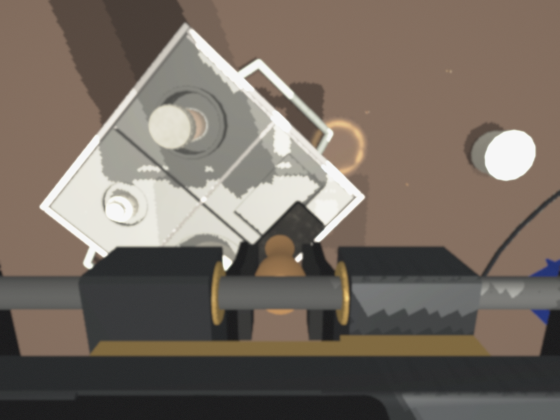

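>>> step_arm(
  deltas=[
    [-0.9,0.05,-0.002,-0.0015,0],
    [-0.9,0.08,-0.002,-0.0015,0],
    [-0.9,0.095,-0.002,-0.0015,0],
    [-0.9,0.103,-0.002,-0.0015,0],
    [-0.9,0.109,-0.002,-0.0015,0],
    [-0.9,0.113,-0.002,-0.0015,0],
    [-0.9,0.113,-0.002,-0.0015,0],
  ],
)

```text
time_s: 34.92
tool_pos: [0.563, -0.1037, 0.0574]
tool_rot: [-41.1, 90.0, 17.7]
force: [0.2, 0.5, -1.4]
grip_width: 0.0215
```

>>> step_arm(
  deltas=[
    [-0.9,0.002,0,0,0],
    [-0.9,0.003,0,0,0],
    [-0.9,0.003,0,0,0],
  ],
)

```text
time_s: 35.3
tool_pos: [0.5628, -0.1038, 0.0541]
tool_rot: [4.9, 90.0, 63.7]
force: [-1.4, 0.1, -1.2]
grip_width: 0.021
```

>>> step_arm(
  deltas=[
    [-0.9,0.001,0,0,0],
    [-0.9,0.0015,0,0,0],
    [0.2,0.0015,0,0,0],
    [0.2,0.0015,0,0,0],
    [0.2,0.0015,0,0,0],
    [0.2,0.0015,0,0,0],
    [0.2,0.0015,0,0,0],
    [0.2,-0.03,0,0,0],
    [0.2,-0.08,0,0,0],
    [0.2,-0.14,0,0,0],
    [0.2,-0.15,0,0,0],
    [0.2,-0.15,0,0,0],
  ],
)

```text
time_s: 36.8
tool_pos: [0.563, -0.1037, 0.2045]
tool_rot: [-40.0, 89.9, 18.8]
force: [-0.6, 0.3, -0.2]
grip_width: 0.052
```

```bash
python3 - <<'E'
from h import *
plan(.56,.1,.2)
read_camera('wrist')
look('wrist',['tag_stamp','slim_vial','check_weight','wide_tin'],'w14',n=1)
f=np.load('w14.npz');X=f['X'];z=X[...,2];p=f['p'].astype(int)
k=(f['d']>0)&(z>.008)&(z<.021)&(np.hypot(X[...,0]-.562,X[...,1]+.102)<.04)&(p.max(-1)<110)
print('foot',k.sum(),np.median(z[k]),cv2.minAreaRect(X[k][:,:2].astype(np.float32)*1e3))
E
```

```text
t 36.8 tcp [ 0.563  -0.1037  0.2045] jaw 58.8 tilt [ 0.001  0.    -1.   ] J7 72.8 w 0.052 F [-0.6  0.3 -0.2]
-> shift [0.0046 0.1081 0.1727] turn 0
wrist tag_stamp 0.59 [279. 193.] 1425 med [ 0.559 -0.101  0.016] ztop 0.0655 topcirc [ 0.562  -0.1042] 11.1 rgb [150 135 104]
wrist slim_vial 0.71 [192. 125.] 1531 med [ 0.472 -0.128  0.07 ] ztop 0.071 topcirc [ 0.4703 -0.1311] 14.7 rgb [206 201 186]
wrist check_weight 0.57 [144. 195.] 561 med [ 0.497 -0.216  0.024] ztop 0.0328 topcirc [ 0.4974 -0.2204] 7.4 rgb [235 234 230]
wrist wide_tin 0.8 [229. 247.] 1429 med [ 0.577 -0.176  0.032] ztop 0.0329 topcirc [ 0.5532 -0.1564] 65.4 rgb [230 229 225]
foot 557 0.014536284310833314 ((560.6841430664062, -103.91366577148438), (19.77560043334961, 49.85854721069336), 15.17553997039795)
```

View pics/w14.png

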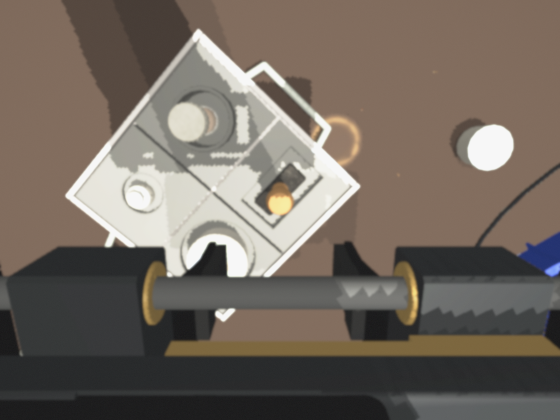

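```bash
python3 - <<'E'
from h import *
look('top',['small_tin','squat_jar'],n=2)
print(env.sign_off())
E
```

```text
top small_tin 0.67 [260. 153.] 310 med [0.624 0.08  0.025] ztop 0.0278 topcirc [0.6273 0.0801] 20.6 rgb [199 202 208]
top squat_jar 0.63 [243. 242.] 355 med [0.424 0.094 0.044] ztop 0.0468 topcirc [0.4276 0.0949] 19.6 rgb [211 214 221]
the job is handed in; nothing more can be done
None
```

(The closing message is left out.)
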